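# Unstack a parts bin and sort the contact wheel's parts

### The job

The contact wheel is off the belt grinder and its parts need keeping apart. Lift the top bin off the stack and stand it on the rubber mat, then put the ball bearing in that bin and the hex bolt in the bin that is now uppermost on the stack. Leave the other two bins stacked where they are, and do not disturb the wheel, the spanner or the tin.

Things in the scene. Friction and masses are not known exactly. Their poses are not given: they have to be found in the camera images.
- top_bin: Top of a stack of three identical open grey plastic bins; empty, about 130 g. Rim 150 (own x) x 64 mm (own y), 52 mm high. Upper 30 mm: upright collar, 145 x 59 mm inside; lower 22 mm: narrower foot, 140 x 54 outside, 135 x 49 inside, floor 3 mm thick. Origin: centre of its underside, 60 mm above the bench at the start; z up. It sits loosely in the next bin and lifts straight off.
- middle_bin: Middle bin, same shape as the top one; once that is gone it is uppermost, rim 82 mm above the bench. Origin: centre of its underside, x along its length. In the stack each foot drops loosely into the collar below and the step rests on that rim, so the bins are 30 mm apart in height and the collars show one above the other without gaps.
- bottom_bin: Bottom bin of the stack, same shape as the top one, standing loose on the bench. Origin: centre of its underside, x along its length.
- mat: Flat black ribbed rubber bench mat, 240 mm (own x) by 180 mm (own y), 4 mm thick, fixed to the bench. Origin at the centre of its underside, so its upper face is 4 mm above the origin. It lies on the other side of the bench from the stack (either may be on the left).
- bearing: Steel ball bearing, a flat ring of 40 mm outside diameter, 17 mm bore and 12 mm thick, about 65 g, lying flat on the bench. Origin at the centre of its underside, z along its axis.
- bolt: Steel hexagon-head bolt, about 150 g, lying on the bench: shank 16 mm thick and 70 mm long, head 24 mm across flats, 10 mm thick. Origin: on its axis at the centre of mass, 25 mm from the underside of the head, about 10.5 mm above the bench. Own x points level towards the thread end (the axis dips 3 degrees that way); it reaches from x = -35 mm (head) to +45 mm.
- wheel: Bystander: the grinder's contact wheel lying flat, aluminium hub with black rubber tyre, 120 mm in diameter, 50 mm thick. Origin at the centre of its underside.
- spanner: Bystander: steel open-ended spanner, 190 mm long, lying flat. Origin at its middle, x along its length.
- tin: Bystander: closed steel grease tin, 72 mm in diameter, 75 mm high, standing. Origin at the centre of its underside.
Mind the look-alikes: they are no part of the job. What is shaped like the bearing but red is not meant. What is shaped like the middle_bin but green is not meant.

How it is judged:
At the end, for the whole second after the job is handed in: All at rest: top bin level, resting on the mat, its centre 25 mm or more inside the mat's edges; bottom bin within 30 mm of its start, middle bin still seated in it (8 mm sideways, 4 mm in height); bearing inside the top bin and bolt inside the middle bin, below the rims (x of top_bin in the frame of mat between -0.095 and 0.095 m and y of top_bin in the frame of mat between -0.065 and 0.065 m and z of top_bin in the frame of mat between 0.002 and 0.008 m and angle between each of top_bin, bottom_bin's own z axis and vertical below 0.1 rad and distance of bottom_bin from where it was at the start of the episode below 0.03 m and x of middle_bin in the frame of bottom_bin between -0.008 and 0.008 m and y of middle_bin in the frame of bottom_bin between -0.008 and 0.008 m and z of middle_bin in the frame of bottom_bin between 0.026 and 0.034 m and x of bearing in the frame of top_bin between -0.072 and 0.072 m and y of bearing in the frame of top_bin between -0.029 and 0.029 m and z of bearing in the frame of top_bin between 0 and 0.048 m and x of bolt in the frame of middle_bin between -0.072 and 0.072 m and y of bolt in the frame of middle_bin between -0.029 and 0.029 m and z of bolt in the frame of middle_bin between 0 and 0.048 m and linear speed of each of top_bin, middle_bin, bearing, bolt below 0.02 m/s); the robot touches nothing.
It fails at once if a bystander (wheel, spanner or tin) is moved more than 30 mm (distance of any of wheel, spanner, tin from where it was at the start of the episode above 0.03 m).
It also fails if it takes over 69 s, if anything falls off the work surface, if the arm or the gripper's body presses on something with over 40 N, if the wrist force passes 120 N, or if a joint passes its speed limit or range.

### The arm

A 7-joint arm with a two-finger parallel gripper is mounted at the origin on the work surface. World frame = base frame: x ahead of the robot, y to its left, z up, the work surface at z = 0. Lengths are in m, angles in rad, forces in N, time in s.
With the tool pointing down it reaches from about 0.4 to 0.85 m from the base axis. Payload 10.4 kg.
Tool frame: the origin (TCP) lies on the centre line of the jaws, within the pads' length; the fingertips stand 11 mm ahead of it and the grasp point (between the pads) lies 8 mm behind it; z points along the fingers, y is the line along which they close (so a half turn about z gives the same grasp; the last joint's range is limited). The gripper opens to 85 mm and grips with 20 to 120 N. Pads are 22 mm wide; open, the fingers measure 114 mm over their backs; the gripper's body (76 mm by 85 mm) begins 54 mm behind the grasp point. The pads swing forward as they close: fully open they stand 13 mm farther back than shut.
Start: joints at [1.196, 0.332, -0.065, 1.46, 0.022, 1.35, -0.088], TCP at [0.215, -0.587, 0.242] pointing down, gripper open.
Joint ranges: [-2.6, 2.6], [-0.5, 2.12], [-1.47, 1.34], [0.16, 2.42], [-1.27, 4.41], [0.06, 2.06], [-2.6, 2.6]. Speed limits (rad/s): [2.22, 2.22, 2.79, 2.79, 3.14, 3.14, 3.14].

### API

Orientations are given as a unit quaternion [w, x, y, z].
In Python, from workcell import r, cams, nets gives the robot as it stands.
- The arm moves only by the tool jog_arm, never from a script. Its argument "plan" is a list of rows, each an object with "offset": the shift along the tool's x, y, z in units of 60 mm (1.0 is 60 mm), a list of three; "turn": the turn, a rotation vector about the tool's x, y, z in units of 6 degrees (1.0 is 6 degrees), a list of three. A call has 1 to 5 rows; each row is the pose to reach, as a shift and turn from the pose commanded when the call began, along the tool's axes at that moment; what a row does not reach only later rows make up. A row lasts 1/8 s, in which the tool goes at most 62.5 mm and 10.7 degrees, less where a joint would pass 70% of its speed; a pose out of reach is approached as far as the arm can. A call with a gripper value outside its range is refused whole. "fingers" is the closure, from -1 (fully open) to 1 (shut), set as the call begins (left out, the last holds). The fingers move at their own pace and stop on an object; the grip force is fixed at half the most. Time passes only in rows, so rows that repeat a pose let the fingers close. It gives the time, the measured TCP pose, the force, the opening and the grip force at its end, in the units of the state.
- r.sense(): the state, without advancing time (a new reading comes with each control period).
- cams.grab_frame(name): name is "side" or "top" or "wrist"; returns the picture (400x640x3 uint8, blue, green, red); there is no depth.
- cams.get_calibration(name): a dict with "camera_matrix" (3x3 intrinsics, pixels), "R" (3x3) and "t" (3): a world point X has camera coordinates R X + t. Camera axes: x right, y down, z forward; pixel columns grow to the right and rows downward; lengths in m; the calibration is good to about 2 mm. The wrist camera is an equidistant fisheye: a pixel r from the principal point sees the ray r / f radians off the axis. A picture is of the moment at which its call begins: read the wrist's pose just before it. get_calibration takes no time and is no camera call; for the wrist camera it gives the pose at the moment of the call.
- r.job_done(): hands the job in; it is judged then, once.
Trained networks look in the newest picture that a camera, given by its name, has taken for a name from the list of things; names that differ only in an ending like _2 or _b are one class to them, and where a whole thing is asked for, a point or a joint stands for the part that bears it (a point fixed in the world has none). Each returns a list of dicts, best first, with "score" (0 to 1); they miss things now and then, are a little off and sometimes report something else, mostly with a low value. They report only what shows in the picture. A call takes as long as a camera call. They do not tell look-alikes from the thing itself.
- nets.spot_in(camera, label): "extent" ([left, top, right, bottom] in pixels, round what is visible of it).
- nets.outline_of(camera, label): "pixels" (400x640 bool, what is visible of it) and "extent" ([left, top, right, bottom] in pixels, round what is visible of it).
The state is a dict: "time": time; "joints": joint angles; "dq": joint speeds; "joint_efforts": joint torques, N m; "ee_pos": TCP position; "tcp_rot": TCP orientation; "ft_force": force on the tool from outside, world axes, zero at the start; "torque": the same for the moment, N m; "opening": finger opening in m; "grip_force": force on a finger pad.
Only numpy, scipy, OpenCV 4.12 (cv2) and the standard library are available. Lean on these libraries where they do the work, as an engineer would, in place of code of your own. Each camera call takes 0.05 s, during which the arm holds its last target. There are 200 camera calls.

## Working session

There is one attempt and no reset: what is moved stays moved. The work goes in short steps, Python scripts to look and compute and a tool call to move; the robot and the scene stay as the last step left them, time stands still between calls to the robot, and variables do not carry over. Pictures are saved under pics/ and viewed, at most 10 in all, crops included, and the job is handed in when it is done.

Besides the shell and the picture viewer there is one more tool, called after "Call:" as name([rows], argument=value, ...), one row to a line, values as JSON. jog_arm: Moves the arm, as the interface text tells. Its arguments: {"type":"object","properties":{"plan":{"type":"array","items":{"type":"object","properties":{"offset":{"type":"array","items":{"type":"number"}},"turn":{"type":"array","items":{"type":"number"}}}}},"fingers":{"type":"number"}},"required":["plan"]}

```bash
mkdir -p pics; ls
python3 - <<'E'
from workcell import r,cams,nets
import cv2,numpy as np
for c in ['top','side']:
    im=cams.grab_frame(c); cv2.imwrite(f'pics/{c}0.png',im)
    k=cams.get_calibration(c); print(c,k)
    for l in ['top_bin','middle_bin','bottom_bin','mat','bearing','bolt','wheel','spanner','tin']:
        print(l,[(round(d['score'],2),np.round(d['extent']).tolist()) for d in nets.spot_in(c,l)][:4])
s=r.sense();print(s)
E
```

```text
pics
top {'camera_matrix': array([[428.04091109,   0.        , 319.36311194],
       [  0.        , 428.04091109, 201.92719372],
       [  0.        ,   0.        ,   1.        ]]), 'R': array([[ 0.01166035, -0.99991639,  0.00559067],
       [-0.99501617, -0.01215656, -0.09896993],
       [ 0.09902962, -0.00440878, -0.99507472]]), 't': array([0.0361278 , 0.58107551, 1.20037152])}
top_bin [(0.74, [225.0, 192.0, 251.0, 254.0])]
middle_bin [(0.68, [163.0, 163.0, 212.0, 217.0]), (0.45, [245.0, 196.0, 254.0, 248.0])]
bottom_bin [(0.55, [250.0, 220.0, 251.0, 226.0])]
mat []
bearing [(0.7, [329.0, 276.0, 337.0, 287.0]), (0.69, [318.0, 248.0, 334.0, 261.0]), (0.67, [283.0, 245.0, 301.0, 254.0])]
bolt [(0.65, [325.0, 203.0, 353.0, 219.0])]
wheel [(0.9, [331.0, 117.0, 373.0, 161.0])]
spanner [(0.7, [394.0, 135.0, 454.0, 155.0])]
tin [(0.96, [238.0, 133.0, 264.0, 158.0]), (0.29, [393.0, 135.0, 460.0, 158.0])]
side {'camera_matrix': array([[440.62187688,   0.        , 333.31174922],
       [  0.        , 440.62187688, 196.25964657],
       [  0.        ,   0.        ,   1.        ]]), 'R': array
[... 804 characters left out ...]
': 1.0, 'joints': array([ 1.19638396,  0.33222126, -0.06467276,  1.46008545,  0.02159751,
        1.34989997, -0.08848016]), 'dq': array([ 0.00042141, -0.00027379, -0.0015226 ,  0.0029854 , -0.00136781,
        0.00076442, -0.000712  ]), 'joint_efforts': array([ 1.28788379e-03, -6.25240588e+01,  4.99564363e-02, -3.91827786e+01,
        1.65799528e-02,  1.86713944e-03,  2.28974147e-05]), 'ee_pos': array([ 0.21538673, -0.58674244,  0.24233112]), 'tcp_rot': array([3.80231771e-05, 9.84568667e-01, 1.74998679e-01, 1.36332069e-05]), 'ft_force': array([-0.14835231, -0.56686934, -0.21026603]), 'torque': array([-0.04233854,  0.03217584, -0.00648106]), 'grip_force': 0.0, 'opening': 0.08560288290788183}
```

Run:
```python
import cv2,numpy as np
a=cv2.imread('pics/top0.png')[90:330,140:500];b=cv2.imread('pics/side0.png')[110:400,200:520]
cv2.imwrite('pics/t1.png',cv2.resize(a,None,fx=2.2,fy=2.2,interpolation=cv2.INTER_CUBIC))
cv2.imwrite('pics/s1.png',cv2.resize(b,None,fx=2,fy=2,interpolation=cv2.INTER_CUBIC))
```

```text
(no output)
```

View pics/t1.png

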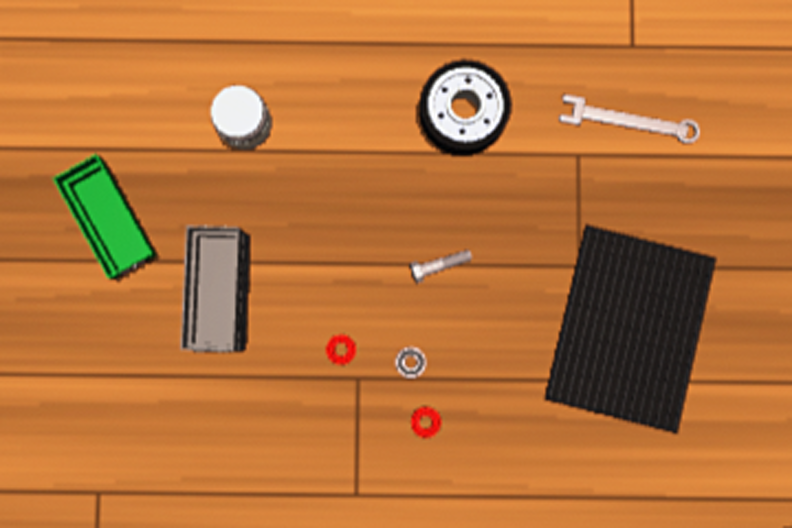

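View pics/s1.png

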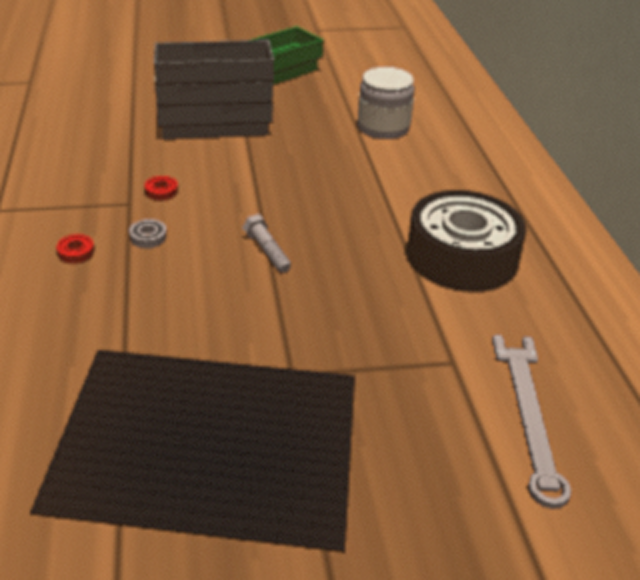

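The top view shows the grey stack on the left (~238,222), the mat on the right (~427,240), the steel bearing at (326,254) between two red ones, and the bolt at (340,211) with its head to the left. The side view agrees, and the green bin is separate at the far left.

```bash
cat > h.py <<'E'
from workcell import r,cams,nets
import cv2,numpy as np
from scipy.spatial.transform import Rotation as Ro
def ray(c,uv,k=None):
    k=k or cams.get_calibration(c);K=k['camera_matrix'];uv=np.atleast_2d(uv).astype(float)
    x=(uv-K[:2,2])/np.array([K[0,0],K[1,1]])
    if c=='wrist':
        th=np.linalg.norm(x,axis=1,keepdims=True);d=np.hstack([x*np.sinc(th/np.pi)/1.0,np.cos(th)])
    else: d=np.hstack([x,np.ones((len(x),1))])
    R=k['R'];return -R.T@k['t'],(d@R)/np.linalg.norm(d,axis=1,keepdims=True)
def onz(c,uv,z,k=None):
    o,d=ray(c,uv,k);return o+d*((z-o[2])/d[:,2])[:,None]
def proj(c,X,k=None):
    k=k or cams.get_calibration(c);K=k['camera_matrix'];p=np.atleast_2d(X)@k['R'].T+k['t']
    if c=='wrist':
        n=np.linalg.norm(p[:,:2],axis=1,keepdims=True);x=p[:,:2]/np.maximum(n,1e-9)*np.arctan2(n,p[:,2:])
    else: x=p[:,:2]/p[:,2:]
    return x*K[0,0]+K[:2,2]
def tri(rays):
    A=np.zeros((3,3));b=np.zeros(3)
    for o,d in rays:
        d=d.ravel();P=np.eye(3)-np.outer(d,d);A+=P;b+=P@o
    x=np.linalg.solve(A,b);return x,[np.linalg.norm((np.eye(3)-np.outer(d.ravel(),d.ravel()))@(x-o)) for o,d in rays]
def masks(c,l): return [(d['score'],d['pixels'].astype(np.uint8)) for d in nets.outline_of(c,l)]
def contour(m): return max(cv2.findContours(m,cv2.RETR_EXTERNAL,cv2.CHAIN_APPROX_NONE)[0],key=cv2.contourArea)[:,0,:]
def rect(c,m,z,k=None):
    """min-area rectangle of the mask lifted to height z: centre, (long, short), yaw of long"""
    p=onz(c,contour(m),z,k)[:,:2];(cx,cy),(w,h),_=q=cv2.minAreaRect((p*1000).astype(np.float32))
    b=cv2.boxPoints(q)/1000;e=[b[1]-b[0],b[2]-b[1]];e=max(e,key=np.linalg.norm)
    return np.round([cx/1000,cy/1000,max(w,h)/1000,min(w,h)/1000,np.degrees(np.arctan2(e[1],e[0]))%180],4)
E
python3 - <<'E'
from h import *
for c in ['top','side']:
    im=cams.grab_frame(c)
    for l,z in [('top_bin',.112),('mat',.004),('bearing',.012),('bolt',.0105)]:
        for s,m in masks(c,l)[:4]:
            y,x=np.nonzero(m);print(c,l,round(s,2),m.sum(),(x.mean().round(1),y.mean().round(1)),im[m>0].mean(0).round(),rect(c,m,z))
print(proj('wrist',[[.5,-.3,0],[.5,.2,.1],[.4,-.4,0]]))
# centre of bearing, both views
E
```

```text
top top_bin 0.64 1486 (np.float64(235.7), np.float64(220.1)) [112. 121. 137.] [5.228000e-01 2.657000e-01 1.526000e-01 7.030000e-02 1.793132e+02]
top mat 0.67 5141 (np.float64(426.4), np.float64(238.8)) [31. 33. 39.] [  0.4804  -0.2693   0.2416   0.1836 166.4895]
top bearing 0.65 143 (np.float64(294.6), np.float64(248.1)) [ 22.  40. 225.] [4.481e-01 1.130e-01 3.750e-02 3.440e-02 9.067e+01]
top bolt 0.46 171 (np.float64(340.3), np.float64(209.3)) [143. 153. 177.] [ 5.629000e-01 -1.850000e-02  8.220000e-02  2.390000e-02  1.106762e+02]
side top_bin 0.65 1266 (np.float64(306.2), np.float64(140.7)) [48. 57. 67.] [5.191000e-01 2.394000e-01 1.501000e-01 1.327000e-01 1.787754e+02]
side top_bin 0.21 229 (np.float64(274.0), np.float64(226.2)) [ 93. 103. 120.] [ 4.37500e-01 -1.23500e-01  4.37000e-02  3.23000e-02  8.90332e+01]
side mat 0.62 12635 (np.float64(303.1), np.float64(335.1)) [30. 36. 46.] [  0.4801  -0.2704   0.2415   0.1833 167.0499]
side bearing 0.66 194 (np.float64(280.0), np.float64(203.6)) [ 30.  45. 150.] [4.45900e-01 1.06600e-01 5.77000e-02 3.78000e-02 8.84867e+01]
side bearing 0.65 218 (np.float64(237.6), np.float64(233.9)) [ 28.  41. 155.] [ 3.54900e-01 -5.50000e-03  5.14000e-02  3.58000e-02  9.30371e+01]
side bearing 0.54 220 (np.float64(273.8), np.float64(226.6)) [ 92. 102. 118.] [4.30800e-01 1.47000e-02 4.97000e-02 3.70000e-02 8.91424e+01]
side bolt 0.85 236 (np.float64(333.7), np.float64(231.9)) [111. 119. 135.] [ 5.586000e-01 -1.530000e-02  1.033000e-01  2.220000e-02  1.060195e+02]
[[204.54589778 -83.87523402]
 [-10.57335374 -79.01787692]
 [239.44113819 -14.31158415]]
```

```bash
cat >> h.py <<'E'
def to(x,y,z,yaw,pose=None):
    """offset/turn for a tool-down pose with tool x at world yaw (deg); pose=(pos,yaw deg) start, else measured"""
    if pose is None:
        s=r.sense();w,a,b,c=s['tcp_rot'];R=Ro.from_quat([a,b,c,w]);p=s['ee_pos']
    else: R=Ro.from_euler('z',pose[1],degrees=True)*Ro.from_rotvec([np.pi,0,0]);p=np.array(pose[0])
    T=Ro.from_euler('z',yaw,degrees=True)*Ro.from_rotvec([np.pi,0,0])
    o=R.inv().apply(np.array([x,y,z])-p)/.06;t=np.degrees((R.inv()*T).as_rotvec())/6
    print('offset',o.round(2).tolist(),'turn',t.round(2).tolist(),'mm',np.linalg.norm(o).round(2)*60)
E
python3 -c "
from h import *
to(.5,-.2,.3,0)
to(.5,.02,.3,0,((.5,-.2,.3),0))"
```

```text
offset [6.67, -4.42, -0.96] turn [0.0, -0.0, 3.36] mm 483.6
offset [0.0, -3.67, -0.0] turn [0.0, 0.0, 0.0] mm 220.2
```

Call:
jog_arm([
  {"offset":[0.8,-0.5,-0.12],"turn":[0,0,0.42]},
  {"offset":[1.7,-1.1,-0.24],"turn":[0,0,0.84]},
  {"offset":[2.5,-1.66,-0.36],"turn":[0,0,1.26]},
  {"offset":[3.3,-2.2,-0.48],"turn":[0,0,1.68]},
  {"offset":[4.1,-2.7,-0.6],"turn":[0,0,2.1]},
])

```text
time: 2.12
ee_pos: [0.3914, -0.3482, 0.2789]
tcp_rot: [0.0, 0.998, 0.065, 0.0]
ft_force: [1.0, -0.7, -0.7]
opening: 0.0855
grip_force: 0.0
```

```bash
python3 -c "
from h import *
to(.5,.02,.3,0)"
```

```text
offset [2.59, -5.85, -0.36] turn [0.01, -0.0, 1.25] mm 384.6
```

Call:
jog_arm([
  {"offset":[2.6,-5.85,-0.36],"turn":[0,0,1.25]},
  {"offset":[2.6,-5.85,-0.36],"turn":[0,0,1.25]},
  {"offset":[2.6,-5.85,-0.36],"turn":[0,0,1.25]},
  {"offset":[2.6,-5.85,-0.36],"turn":[0,0,1.25]},
  {"offset":[2.6,-5.85,-0.36],"turn":[0,0,1.25]},
])

```text
time: 2.75
ee_pos: [0.4789, -0.0486, 0.2963]
tcp_rot: [0.0, 1.0, 0.0, 0.0]
ft_force: [1.5, 0.1, 0.1]
opening: 0.0854
grip_force: 0.0
```

Run:
```python
from h import *
print(r.sense()['ee_pos'],r.sense()['dq'].round(2)); to(.5,.02,.3,0); to(.52,.264,.3,0)
im=cams.grab_frame('wrist');cv2.imwrite('pics/w1.png',im);k=cams.get_calibration('wrist');print(k['camera_matrix'][0], -k['R'].T@k['t'])
for l,z in [('bearing',.012),('bolt',.0105),('top_bin',.112)]:
    for s,m in masks('wrist',l)[:4]:
        y,x=np.nonzero(m);print(l,round(s,2),m.sum(),(x.mean().round(1),y.mean().round(1)),im[m>0].mean(0).round(),rect('wrist',m,z,k))
```

```text
[ 0.47885846 -0.04864155  0.29632536] [-0.55  0.17 -0.53 -0.21  0.09  0.06 -1.09]
offset [0.35, -1.14, -0.06] turn [0.01, -0.01, 0.01] mm 72.0
offset [0.69, -5.21, -0.06] turn [0.01, -0.01, 0.01] mm 315.59999999999997
[309.70691629   0.         329.09317021] [ 0.55334618 -0.03881886  0.42828976]
bearing 0.96 509 (np.float64(295.7), np.float64(244.6)) [ 43.  49. 165.] [3.579000e-01 9.400000e-03 4.170000e-02 3.900000e-02 1.773311e+02]
bearing 0.78 561 (np.float64(218.2), np.float64(185.0)) [ 70.  84. 233.] [4.489000e-01 1.228000e-01 4.350000e-02 3.860000e-02 1.321296e+02]
bearing 0.69 600 (np.float64(278.9), np.float64(195.1)) [107. 111. 123.] [4.341000e-01 3.330000e-02 4.140000e-02 4.030000e-02 1.787559e+02]
bolt 0.94 701 (np.float64(302.0), np.float64(103.9)) [204. 209. 221.] [ 5.652000e-01 -4.000000e-03  8.210000e-02  2.750000e-02  1.157226e+02]
```

View pics/w1.png

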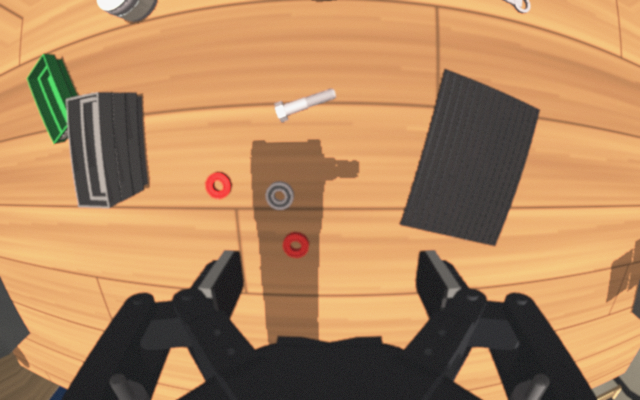

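Call:
jog_arm([
  {"offset":[0,-5.2,0.2],"turn":[0,0,0]},
  {"offset":[0,-5.2,0.2],"turn":[0,0,0]},
  {"offset":[0,-5.2,0.2],"turn":[0,0,0]},
  {"offset":[0,-5.2,0.2],"turn":[0,0,0]},
  {"offset":[0,-5.2,0.2],"turn":[0,0,0]},
])

```text
time: 3.58
ee_pos: [0.4791, 0.2614, 0.2838]
tcp_rot: [0.0, 1.0, -0.001, 0.0]
ft_force: [1.9, -0.8, -0.0]
opening: 0.0856
grip_force: 0.0
```

Call:
jog_arm([
  {"offset":[0,0,0],"turn":[0,0,0]},
  {"offset":[0,0,0],"turn":[0,0,0]},
])

```text
time: 3.82
ee_pos: [0.479, 0.2599, 0.2834]
tcp_rot: [0.0, 1.0, -0.0, -0.0]
ft_force: [-0.5, 0.2, -0.8]
opening: 0.0856
grip_force: 0.0
```

Run:
```python
from h import *
s=r.sense();print(s['time'],s['ee_pos'],abs(s['dq']).max().round(3)); to(.52,.264,.2,0)
im=cams.grab_frame('wrist');cv2.imwrite('pics/w2.png',im);k=cams.get_calibration('wrist');print(-k['R'].T@k['t'])
for l,z in [('bearing',.012),('bolt',.0105),('top_bin',.112)]:
    for s,m in masks('wrist',l)[:4]:
        y,x=np.nonzero(m);print(l,round(s,2),m.sum(),(x.mean().round(1),y.mean().round(1)),im[m>0].mean(0).round(),rect('wrist',m,z,k))
```

```text
3.825 [0.47897848 0.25985852 0.28339434] 0.023
offset [0.68, -0.07, 1.39] turn [0.01, 0.01, -0.01] mm 93.0
[0.55252571 0.25947435 0.41458774]
bearing 0.76 362 (np.float64(489.4), np.float64(243.8)) [ 50.  56. 206.] [3.5630e-01 4.9000e-03 4.3500e-02 3.6100e-02 6.5938e+01]
bearing 0.61 497 (np.float64(485.9), np.float64(197.5)) [138. 144. 160.] [4.33000e-01 2.65000e-02 4.54000e-02 3.89000e-02 8.91864e+01]
bearing 0.58 609 (np.float64(431.9), np.float64(186.9)) [ 60.  71. 219.] [4.48300e-01 1.15500e-01 4.12000e-02 4.02000e-02 4.66676e+01]
bolt 0.97 566 (np.float64(512.8), np.float64(115.3)) [143. 149. 164.] [ 5.572000e-01 -1.640000e-02  8.760000e-02  2.770000e-02  1.039057e+02]
top_bin 0.68 9683 (np.float64(320.0), np.float64(137.7)) [124. 130. 139.] [5.205000e-01 2.682000e-01 1.505000e-01 6.580000e-02 1.795703e+02]
```

View pics/w2.png

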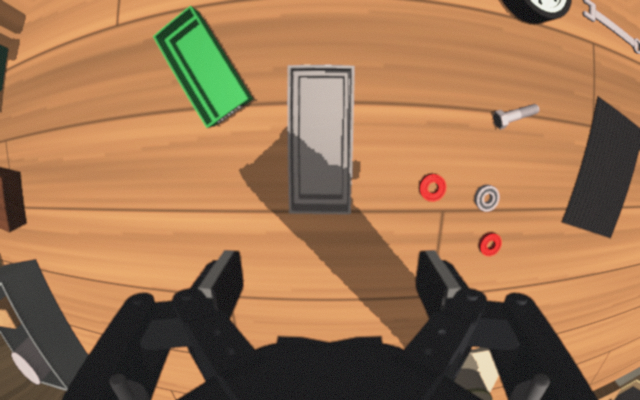

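Call:
jog_arm([
  {"offset":[0.69,-0.12,0.8],"turn":[0,0,0.07]},
  {"offset":[0.69,-0.12,1.4],"turn":[0,0,0.07]},
  {"offset":[0.69,-0.12,2.1],"turn":[0,0,0.07]},
  {"offset":[0.69,-0.12,2.6],"turn":[0,0,0.07]},
  {"offset":[0.69,-0.12,3.1],"turn":[0,0,0.07]},
])

```text
time: 4.65
ee_pos: [0.5202, 0.2672, 0.0969]
tcp_rot: [0.0, 1.0, -0.004, 0.0]
ft_force: [0.1, -0.4, 0.1]
opening: 0.0855
grip_force: 0.0
```

Call:
jog_arm([
  {"offset":[0,0,0],"turn":[0,0,0]},
  {"offset":[0,0,0],"turn":[0,0,0]},
])

```text
time: 4.9
ee_pos: [0.5205, 0.2685, 0.0992]
tcp_rot: [-0.0, 1.0, -0.004, 0.001]
ft_force: [0.0, -0.4, 0.3]
opening: 0.0855
grip_force: 0.0
```

Call:
jog_arm([
  {"offset":[0,0,0],"turn":[0,0,0]},
  {"offset":[0,0,0],"turn":[0,0,0]},
  {"offset":[0,0,0],"turn":[0,0,0]},
  {"offset":[0,0,0],"turn":[0,0,0]},
  {"offset":[0,0,0],"turn":[0,0,0]},
], fingers=1)

```text
time: 5.52
ee_pos: [0.5206, 0.269, 0.0996]
tcp_rot: [-0.0, 1.0, -0.003, 0.001]
ft_force: [-0.6, -1.7, 6.8]
opening: 0.0628
grip_force: 65.8
```

Call:
jog_arm([
  {"offset":[0,0,-0.2],"turn":[0,0,0]},
  {"offset":[0,0,-0.5],"turn":[0,0,0]},
  {"offset":[0,0,-0.9],"turn":[0,0,0]},
  {"offset":[0,0,-1.4],"turn":[0,0,0]},
  {"offset":[0,0,-2.0],"turn":[0,0,0]},
])

```text
time: 6.15
ee_pos: [0.5194, 0.2686, 0.2198]
tcp_rot: [0.0, 1.0, -0.003, 0.0]
ft_force: [1.2, 0.5, -1.6]
opening: 0.0626
grip_force: 66.0
```

Run:
```python
from h import *
s=r.sense();print(s['ee_pos'],s['opening'],s['grip_force']); to(.48,-.27,.23,0)
im=cams.grab_frame('side');cv2.imwrite('pics/s2.png',cv2.resize(im[60:260,200:460],None,fx=2,fy=2))
```

```text
[0.51942646 0.26863475 0.21979595] 0.06256357483905775 66.03257417678833
offset [-0.6, 8.98, -0.17] turn [0.0, -0.0, -0.06] mm 540.0
```

View pics/s2.png

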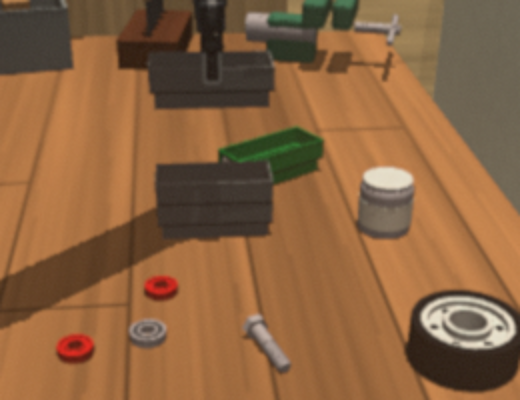

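Call:
jog_arm([
  {"offset":[0,0.4,0],"turn":[0,0,0]},
  {"offset":[-0.1,1.2,0],"turn":[0,0,0]},
  {"offset":[-0.2,2.1,0],"turn":[0,0,0]},
  {"offset":[-0.3,3.0,0],"turn":[0,0,0]},
  {"offset":[-0.35,3.9,0],"turn":[0,0,0]},
])

```text
time: 6.82
ee_pos: [0.4969, 0.0334, 0.2191]
tcp_rot: [0.0, 1.0, -0.003, 0.001]
ft_force: [0.6, -0.2, -2.4]
opening: 0.0623
grip_force: 66.3
```

Call:
jog_arm([
  {"offset":[0,0.9,0],"turn":[0,0,0]},
  {"offset":[-0.1,1.8,0],"turn":[0,0,0]},
  {"offset":[-0.15,2.7,0],"turn":[0,0,0]},
  {"offset":[-0.2,3.6,0],"turn":[0,0,0]},
  {"offset":[-0.25,4.3,0],"turn":[0,0,0]},
])

```text
time: 7.45
ee_pos: [0.4802, -0.2253, 0.219]
tcp_rot: [0.0, 1.0, -0.004, 0.001]
ft_force: [-0.3, -0.1, -2.3]
opening: 0.0628
grip_force: 66.3
```

Call:
jog_arm([
  {"offset":[0,0.5,0],"turn":[0,0,0]},
  {"offset":[0,0.75,0],"turn":[0,0,0]},
  {"offset":[0,0.75,0],"turn":[0,0,0]},
  {"offset":[0,0.75,0],"turn":[0,0,0]},
])

```text
time: 7.95
ee_pos: [0.4808, -0.2664, 0.2182]
tcp_rot: [-0.0, 1.0, -0.002, 0.0]
ft_force: [0.2, 0.2, -1.7]
opening: 0.0622
grip_force: 66.3
```

Run:
```python
from h import *
s=r.sense();print(s['time'],s['ee_pos'],s['opening'],s['grip_force']); to(.48,-.27,.0435,0)
```

```text
7.95 [ 0.48081445 -0.26639722  0.21815914] 0.06222286804535697 66.31278276443481
offset [-0.01, 0.06, 2.91] turn [-0.0, -0.0, -0.04] mm 174.60000000000002
```

Call:
jog_arm([
  {"offset":[0,0,0.8],"turn":[0,0,0]},
  {"offset":[0,0,1.6],"turn":[0,0,0]},
  {"offset":[0,0,2.3],"turn":[0,0,0]},
  {"offset":[0,0,2.7],"turn":[0,0,0]},
  {"offset":[0,0,2.8],"turn":[0,0,0]},
])

```text
time: 8.57
ee_pos: [0.4799, -0.2664, 0.0487]
tcp_rot: [-0.001, 1.0, -0.002, -0.001]
ft_force: [-0.5, 0.2, -1.4]
opening: 0.0629
grip_force: 66.3
```

Call:
jog_arm([
  {"offset":[0,0,0.03],"turn":[0,0,0]},
  {"offset":[0,0,0.06],"turn":[0,0,0]},
  {"offset":[0,0,0.06],"turn":[0,0,0]},
])

```text
time: 8.95
ee_pos: [0.4808, -0.2683, 0.047]
tcp_rot: [0.0, 1.0, -0.003, 0.001]
ft_force: [0.5, 0.8, -1.3]
opening: 0.0628
grip_force: 66.3
```

Call:
jog_arm([
  {"offset":[0,0,0.03],"turn":[0,0,0]},
  {"offset":[0,0,0.05],"turn":[0,0,0]},
  {"offset":[0,0,0.05],"turn":[0,0,0]},
])

```text
time: 9.32
ee_pos: [0.4804, -0.2682, 0.0436]
tcp_rot: [0.0, 1.0, -0.003, 0.0]
ft_force: [-2.0, 0.5, 3.9]
opening: 0.0627
grip_force: 66.8
```

Call:
jog_arm([
  {"offset":[0,0,0.01],"turn":[0,0,0]},
  {"offset":[0,0,0.02],"turn":[0,0,0]},
])

```text
time: 9.57
ee_pos: [0.4804, -0.2682, 0.0435]
tcp_rot: [0.0, 1.0, -0.003, -0.0]
ft_force: [-10.0, 4.4, 24.5]
opening: 0.0623
grip_force: 69.3
```

Contact with the mat. Release, rise, and look.

Call:
jog_arm([
  {"offset":[0,0,-0.03],"turn":[0,0,0]},
  {"offset":[0,0,-0.03],"turn":[0,0,0]},
  {"offset":[0,0,-0.03],"turn":[0,0,0]},
  {"offset":[0,0,-0.03],"turn":[0,0,0]},
], fingers=-1)

```text
time: 10.07
ee_pos: [0.4803, -0.268, 0.0437]
tcp_rot: [-0.0, 1.0, -0.003, -0.0]
ft_force: [0.2, -0.2, 0.5]
opening: 0.0855
grip_force: 0.0
```

Call:
jog_arm([
  {"offset":[0,0,-0.3],"turn":[0,0,0]},
  {"offset":[0,0,-0.9],"turn":[0,0,0]},
  {"offset":[0,0,-1.8],"turn":[0,0,0]},
  {"offset":[0,0,-2.8],"turn":[0,0,0]},
  {"offset":[0,0,-3.5],"turn":[0,0,0]},
])

```text
time: 10.7
ee_pos: [0.4808, -0.268, 0.2583]
tcp_rot: [0.001, 1.0, -0.003, 0.002]
ft_force: [0.9, 0.2, -0.1]
opening: 0.0855
grip_force: 0.0
```

Run:
```python
from h import *
s=r.sense();print(s['time'],s['ee_pos'],s['opening']); to(.432,.017,.26,45);to(.432,.017,.26,0)
cams.grab_frame('top')
for s,m in masks('top','top_bin')[:3]:
    y,x=np.nonzero(m);print(round(s,2),(x.mean().round(1),y.mean().round(1)),rect('top',m,.056))
```

```text
10.7 [ 0.48077102 -0.26796964  0.25826043] 0.08551588006884189
offset [-0.84, -4.74, -0.04] turn [0.03, -0.02, -7.56] mm 289.20000000000005
offset [-0.84, -4.74, -0.04] turn [0.02, -0.03, -0.06] mm 289.20000000000005
0.63 (np.float64(428.9), np.float64(238.2)) [ 4.812000e-01 -2.666000e-01  1.509000e-01  7.290000e-02  1.793732e+02]
0.56 (np.float64(422.7), np.float64(239.5)) [  0.4795  -0.2563   0.2299   0.1731 166.5162]
```

Call:
jog_arm([
  {"offset":[-0.1,-0.9,0],"turn":[0,0,-1.6]},
  {"offset":[-0.2,-1.9,0],"turn":[0,0,-3.2]},
  {"offset":[-0.4,-2.9,0],"turn":[0,0,-4.8]},
  {"offset":[-0.4,-3.8,0],"turn":[0,0,-6.4]},
  {"offset":[-0.4,-4.7,0],"turn":[0,0,-7.5]},
])

```text
time: 11.42
ee_pos: [0.4576, 0.0159, 0.2545]
tcp_rot: [0.001, 0.924, 0.382, 0.0]
ft_force: [1.1, -0.3, 0.2]
opening: 0.0851
grip_force: 0.0
```

Call:
jog_arm([
  {"offset":[0,0,0],"turn":[0,0,0]},
  {"offset":[0,0,0],"turn":[0,0,0]},
  {"offset":[0,0,0],"turn":[0,0,0]},
])

```text
time: 11.8
ee_pos: [0.4581, 0.0128, 0.2538]
tcp_rot: [0.0, 0.926, 0.379, -0.0]
ft_force: [0.3, -0.8, 0.0]
opening: 0.0853
grip_force: 0.0
```

Run:
```python
from h import *
s=r.sense();print(s['time'],s['ee_pos'],s['tcp_rot'],s['joints'].round(2),abs(s['dq']).max().round(3))
im=cams.grab_frame('wrist');cv2.imwrite('pics/w3.png',im);k=cams.get_calibration('wrist')
ims=cams.grab_frame('side')
def grey(c,l,img):
    for s,m in masks(c,l)[:4]:
        col=img[m>0].mean(0)
        if col[2]<col[0]*1.5: return m
for l,z in [('bearing',.012),('bolt',.0105)]:
    m=grey('wrist',l,im);n=grey('side',l,ims)
    if m is None or n is None: print(l,m is None,n is None);continue
    print(l,'wrist',rect('wrist',m,z,k),'side',rect('side',n,z))
    c=[]
    for q in (m,n):
        y,x=np.nonzero(q);c.append((x.mean(),y.mean()))
    print(np.round(c,1).tolist(),tri([ray('wrist',c[0],k),ray('side',c[1])]))
```

```text
11.8 [0.45807062 0.01277436 0.25384562] [ 7.86641786e-05  9.25574296e-01  3.78565987e-01 -9.76790832e-05] [ 0.65 -0.01 -0.76  1.83 -0.01  1.32 -0.9 ] 0.003
bearing wrist [4.32800e-01 2.26000e-02 3.94000e-02 3.85000e-02 4.42077e+01] side [4.30800e-01 1.47000e-02 5.01000e-02 3.72000e-02 8.91423e+01]
[[309.2, 177.4], [273.9, 226.5]] (array([0.43148795, 0.02241136, 0.00603444]), [np.float64(0.00014260562579290748), np.float64(0.00014260562579294198)])
bolt wrist [ 5.588000e-01 -1.730000e-02  8.260000e-02  2.810000e-02  1.057986e+02] side [ 5.559000e-01 -1.140000e-02  1.057000e-01  2.710000e-02  1.021365e+02]
[[401.0, 125.1], [332.6, 230.3]] (array([ 0.55814166, -0.01061759,  0.01156304]), [np.float64(0.00024893847777581016), np.float64(0.0002489384777757182)])
```

View pics/w3.png

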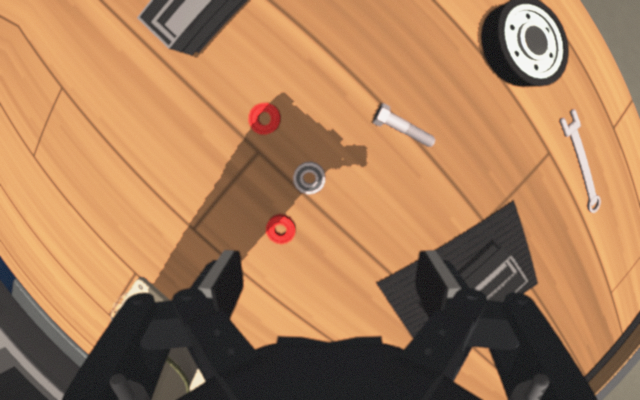

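Run:
```python
from h import *
s=r.sense();k=cams.get_calibration('wrist');w,a,b,c=s['tcp_rot'];R=Ro.from_quat([a,b,c,w])
o,d=ray('wrist',[[241,253],[418,253]],k)
o=R.inv().apply(o-s['ee_pos']);d=R.inv().apply(d);print('cam in tool',o.round(4))
t=.0853/abs(d[0,1]-d[1,1]);print(o+d*t)
to(.4325,.0225,.1,45);to(.4325,.0225,.014,45)
im=cv2.imread('pics/w3.png')[235:315,180:260];cv2.imwrite('pics/f.png',cv2.resize(im,None,fx=6,fy=6,interpolation=cv2.INTER_CUBIC))
```

```text
cam in tool [ 0.0735 -0.0002 -0.131 ]
[[ 0.00715827 -0.04271608 -0.00094372]
 [ 0.00720883  0.04258392 -0.00100334]]
offset [-0.2, -0.4, 2.56] turn [-0.0, 0.0, -0.07] mm 156.0
offset [-0.2, -0.4, 4.0] turn [-0.0, 0.0, -0.07] mm 241.2
```

View pics/f.png

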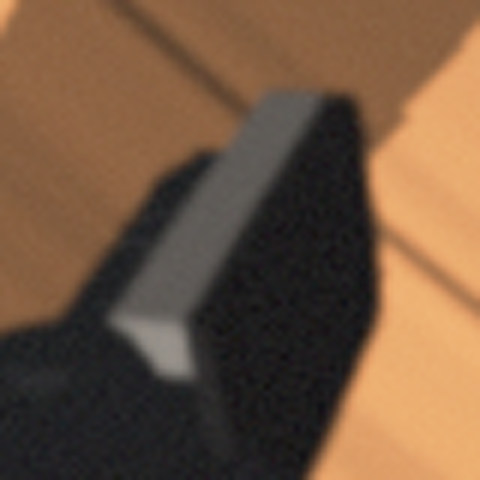

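Call:
jog_arm([
  {"offset":[-0.2,-0.4,0.8],"turn":[0,0,0]},
  {"offset":[-0.2,-0.4,1.7],"turn":[0,0,0]},
  {"offset":[-0.2,-0.4,2.5],"turn":[0,0,0]},
  {"offset":[-0.2,-0.4,3.1],"turn":[0,0,0]},
  {"offset":[-0.2,-0.4,3.5],"turn":[0,0,0]},
])

```text
time: 12.72
ee_pos: [0.4319, 0.0226, 0.0422]
tcp_rot: [-0.001, 0.925, 0.38, -0.001]
ft_force: [0.5, -0.6, -0.1]
opening: 0.0859
grip_force: 0.0
```

Call:
jog_arm([
  {"offset":[0,0,0.2],"turn":[0,0,0]},
  {"offset":[0,0,0.4],"turn":[0,0,0]},
  {"offset":[0,0,0.4],"turn":[0,0,0]},
  {"offset":[0,0,0.4],"turn":[0,0,0]},
])

```text
time: 13.22
ee_pos: [0.4332, 0.0227, 0.0205]
tcp_rot: [0.0, 0.925, 0.38, 0.0]
ft_force: [0.5, 0.1, 0.2]
opening: 0.0855
grip_force: 0.0
```

Run:
```python
from h import *
to(.4325,.0225,.012,45)
```

```text
offset [-0.01, -0.01, 0.14] turn [0.01, -0.01, -0.06] mm 8.4
```

Call:
jog_arm([
  {"offset":[0,0,0.07],"turn":[0,0,0]},
  {"offset":[0,0,0.14],"turn":[0,0,0]},
  {"offset":[0,0,0.14],"turn":[0,0,0]},
])

```text
time: 13.6
ee_pos: [0.4325, 0.0227, 0.0112]
tcp_rot: [-0.0, 0.925, 0.38, -0.0]
ft_force: [0.8, 0.5, 0.4]
opening: 0.0853
grip_force: 0.0
```

Call:
jog_arm([
  {"offset":[0,0,0],"turn":[0,0,0]},
  {"offset":[0,0,0],"turn":[0,0,0]},
  {"offset":[0,0,0],"turn":[0,0,0]},
  {"offset":[0,0,0],"turn":[0,0,0]},
  {"offset":[0,0,0],"turn":[0,0,0]},
], fingers=1)

```text
time: 14.22
ee_pos: [0.4329, 0.0226, 0.0119]
tcp_rot: [0.0, 0.925, 0.38, -0.0]
ft_force: [-3.2, 0.0, 9.1]
opening: 0.0372
grip_force: 59.0
```

Call:
jog_arm([
  {"offset":[0,0,-0.3],"turn":[0,0,0]},
  {"offset":[0,0,-0.8],"turn":[0,0,0]},
  {"offset":[0,0,-1.5],"turn":[0,0,0]},
  {"offset":[0,0,-2.1],"turn":[0,0,0]},
  {"offset":[0,0,-2.3],"turn":[0,0,0]},
])

```text
time: 14.85
ee_pos: [0.4336, 0.0227, 0.1513]
tcp_rot: [0.001, 0.925, 0.38, 0.001]
ft_force: [0.8, -0.1, -1.4]
opening: 0.0375
grip_force: 60.2
```

Run:
```python
from h import *
s=r.sense();print(s['ee_pos'],s['opening'],s['grip_force']);to(.4805,-.268,.15,90)
```

```text
[0.43358914 0.02266733 0.15128788] 0.037493353192320195 60.18497943878174
offset [-2.85, 4.0, 0.03] turn [0.03, -0.0, -7.56] mm 294.6
```

Call:
jog_arm([
  {"offset":[-0.5,0.6,0],"turn":[0,0,-1.5]},
  {"offset":[-1.0,1.4,0],"turn":[0,0,-3]},
  {"offset":[-1.6,2.3,0],"turn":[0,0,-4.5]},
  {"offset":[-2.2,3.1,0],"turn":[0,0,-6]},
  {"offset":[-2.85,4.0,0],"turn":[0,0,-7.5]},
])

```text
time: 15.48
ee_pos: [0.4786, -0.266, 0.1483]
tcp_rot: [-0.001, 0.707, 0.707, -0.0]
ft_force: [1.6, -0.2, -1.0]
opening: 0.0372
grip_force: 60.2
```

Call:
jog_arm([
  {"offset":[0,0,0],"turn":[0,0,0]},
  {"offset":[0,0,0],"turn":[0,0,0]},
  {"offset":[0,0,0],"turn":[0,0,0]},
])

```text
time: 15.85
ee_pos: [0.4791, -0.2627, 0.1491]
tcp_rot: [-0.0, 0.709, 0.705, -0.0]
ft_force: [-0.9, 0.1, -0.0]
opening: 0.0373
grip_force: 60.3
```

Run:
```python
from h import *
s=r.sense();print(s['ee_pos'],s['opening'],s['grip_force'],s['joints'].round(2));to(.4805,-.268,.026,90)
cams.grab_frame('wrist');k=cams.get_calibration('wrist')
for s,m in masks('wrist','top_bin')[:3]: print(round(s,2),rect('wrist',m,.056,k))
```

```text
[ 0.47907523 -0.26267944  0.14913157] 0.03725916716267737 60.32580256462097 [ 0.94  0.29 -0.6   1.76  0.18  1.14  0.28]
offset [-0.09, 0.03, 2.05] turn [-0.0, -0.0, -0.05] mm 122.99999999999999
0.86 [ 4.80900e-01 -2.65100e-01  1.51200e-01  7.02000e-02  1.78717e+02]
```

Call:
jog_arm([
  {"offset":[-0.07,0.02,0.1],"turn":[0,0,0]},
  {"offset":[-0.07,0.02,0.7],"turn":[0,0,0]},
  {"offset":[-0.07,0.02,1.3],"turn":[0,0,0]},
  {"offset":[-0.07,0.02,1.8],"turn":[0,0,0]},
  {"offset":[-0.07,0.02,2.08],"turn":[0,0,0]},
])

```text
time: 16.58
ee_pos: [0.4795, -0.2681, 0.0229]
tcp_rot: [-0.001, 0.709, 0.705, -0.0]
ft_force: [0.2, -0.5, -0.1]
opening: 0.0371
grip_force: 60.3
```

Call:
jog_arm([
  {"offset":[0,0,0],"turn":[0,0,0]},
])

```text
time: 16.7
ee_pos: [0.4797, -0.2681, 0.0239]
tcp_rot: [-0.001, 0.709, 0.705, -0.0]
ft_force: [-0.1, 0.4, -1.2]
opening: 0.0372
grip_force: 60.3
```

Call:
jog_arm([
  {"offset":[0,0,0],"turn":[0,0,0]},
  {"offset":[0,0,0],"turn":[0,0,0]},
  {"offset":[0,0,0],"turn":[0,0,0]},
], fingers=-0.3)

```text
time: 17.08
ee_pos: [0.4806, -0.2687, 0.0255]
tcp_rot: [0.001, 0.709, 0.705, 0.0]
ft_force: [0.6, -0.3, 0.4]
opening: 0.0558
grip_force: 0.0
```

Call:
jog_arm([
  {"offset":[0,0,-0.3],"turn":[0,0,0]},
  {"offset":[0,0,-0.9],"turn":[0,0,0]},
  {"offset":[0,0,-1.8],"turn":[0,0,0]},
  {"offset":[0,0,-2.7],"turn":[0,0,0]},
  {"offset":[0,0,-3.5],"turn":[0,0,0]},
])

```text
time: 17.7
ee_pos: [0.4803, -0.268, 0.2384]
tcp_rot: [0.001, 0.709, 0.705, 0.0]
ft_force: [1.2, -0.4, -0.3]
opening: 0.0555
grip_force: 0.0
```

Run:
```python
from h import *
s=r.sense();print(s['time'],s['ee_pos'])
to(.5,-.02,.26,16)
im=cams.grab_frame('wrist');k=cams.get_calibration('wrist')
for l,z in [('top_bin',.056),('bearing',.019)]:
  for s,m in masks('wrist',l)[:3]: print(l,round(s,2),im[m>0].mean(0).round(),rect('wrist',m,z,k))
```

```text
17.7 [ 0.48032762 -0.26804601  0.23837477]
offset [4.14, 0.3, -0.37] turn [0.02, -0.0, 12.28] mm 249.60000000000002
top_bin 0.84 [135. 140. 148.] [ 4.84200e-01 -2.69200e-01  1.54500e-01  7.01000e-02  1.78963e+02]
bearing 0.96 [149. 152. 160.] [ 4.841000e-01 -2.713000e-01  4.010000e-02  3.980000e-02  1.795584e+02]
```

Run:
```python
from h import *
to(.5574,-.0125,.22,105.8)
```

```text
offset [4.28, 1.24, 0.3] turn [0.04, 0.04, -2.69] mm 267.6
```

Call:
jog_arm([
  {"offset":[0.8,0.25,0.06],"turn":[0,0,-0.6]},
  {"offset":[1.7,0.5,0.12],"turn":[0,0,-1.2]},
  {"offset":[2.6,0.75,0.2],"turn":[0,0,-1.8]},
  {"offset":[3.5,1.0,0.25],"turn":[0,0,-2.4]},
  {"offset":[4.28,1.24,0.3],"turn":[0,0,-2.7]},
], fingers=0)

```text
time: 18.48
ee_pos: [0.5559, -0.0099, 0.2163]
tcp_rot: [-0.0, 0.602, 0.799, -0.0]
ft_force: [-0.2, -0.3, 0.4]
opening: 0.0429
grip_force: 0.0
```

Call:
jog_arm([
  {"offset":[0,0,0],"turn":[0,0,0]},
  {"offset":[0,0,0],"turn":[0,0,0]},
  {"offset":[0,0,0],"turn":[0,0,0]},
])

```text
time: 18.85
ee_pos: [0.5559, -0.0137, 0.2165]
tcp_rot: [0.0, 0.604, 0.797, -0.0]
ft_force: [-0.6, -0.5, -0.1]
opening: 0.0425
grip_force: 0.0
```

Run:
```python
from h import *
s=r.sense();print(s['time'],s['ee_pos'],abs(s['dq']).max().round(3),s['joints'].round(2))
im=cams.grab_frame('wrist');k=cams.get_calibration('wrist')
for s,m in masks('wrist','bolt')[:2]:
    y,x=np.nonzero(m);P=onz('wrist',np.c_[x,y],.0105,k)[:,:2];c=P.mean(0);v=np.linalg.svd(P-c,full_matrices=False)[2][0]
    if v[1]<0: v=-v
    t=(P-c)@v;n=(P-c)@[-v[1],v[0]]
    # shank midline only: away from head end (+y)
    h=t.max();ts=np.linspace(t.min()+.008,h-.018,10);mid=[(n[abs(t-q)<.003].max()+n[abs(t-q)<.003].min())/2 for q in ts]
    f=np.polyfit(ts,mid,1);yaw=np.degrees(np.arctan2(v[1],v[0]))
    q=h-.035;com=c+q*v+np.polyval(f,q)*np.array([-v[1],v[0]])
    print(round(s,2),'len',np.ptp(t),'pca',yaw,'midline yaw',yaw+np.degrees(np.arctan(f[0])),'com',com,'rect',rect('wrist',m,.0105,k))
    to(com[0],com[1],.012,yaw+np.degrees(np.arctan(f[0])))
    break
```

```text
18.85 [ 0.55592178 -0.01368336  0.21647947] 0.003 [ 0.62  0.29 -0.8   1.65  0.22  1.29  0.06]
0.62 len 0.08260340319755564 pca 109.31624577702972 midline yaw 107.94651305864735 com [ 0.55934004 -0.01108158] rect [ 5.586000e-01 -1.790000e-02  8.180000e-02  2.740000e-02  1.057797e+02]
offset [0.02, 0.06, 3.41] turn [-0.0, 0.0, -0.37] mm 204.60000000000002
```

Call:
jog_arm([
  {"offset":[0.02,0.06,0.8],"turn":[0,0,-0.35]},
  {"offset":[0.02,0.06,1.6],"turn":[0,0,-0.35]},
  {"offset":[0.02,0.06,2.4],"turn":[0,0,-0.35]},
  {"offset":[0.02,0.06,2.8],"turn":[0,0,-0.35]},
  {"offset":[0.02,0.06,3.0],"turn":[0,0,-0.35]},
])

```text
time: 19.58
ee_pos: [0.5587, -0.0107, 0.0354]
tcp_rot: [-0.001, 0.589, 0.808, -0.001]
ft_force: [-0.4, 0.7, 0.5]
opening: 0.0429
grip_force: 0.0
```

Call:
jog_arm([
  {"offset":[0,0,0.1],"turn":[0,0,0]},
  {"offset":[0,0,0.2],"turn":[0,0,0]},
  {"offset":[0,0,0.3],"turn":[0,0,0]},
  {"offset":[0,0,0.33],"turn":[0,0,0]},
  {"offset":[0,0,0.33],"turn":[0,0,0]},
])

```text
time: 20.2
ee_pos: [0.5594, -0.0099, 0.017]
tcp_rot: [0.0, 0.588, 0.809, 0.0]
ft_force: [-0.7, 0.7, -0.9]
opening: 0.0427
grip_force: 0.0
```

```bash
python3 -c "
from h import *
to(.559,-.011,.015,108)"
```

```text
offset [-0.01, -0.01, 0.03] turn [0.0, 0.0, -0.01] mm 2.4
```

Call:
jog_arm([
  {"offset":[0,0,0.03],"turn":[0,0,0]},
  {"offset":[0,0,0.03],"turn":[0,0,0]},
  {"offset":[0,0,0.03],"turn":[0,0,0]},
  {"offset":[0,0,0.03],"turn":[0,0,0]},
  {"offset":[0,0,0.03],"turn":[0,0,0]},
], fingers=1)

```text
time: 20.82
ee_pos: [0.5595, -0.0099, 0.0152]
tcp_rot: [0.0, 0.588, 0.809, 0.0]
ft_force: [-0.2, -0.3, 1.8]
opening: 0.0136
grip_force: 58.5
```

Call:
jog_arm([
  {"offset":[0,0,-0.2],"turn":[0,0,0]},
  {"offset":[0,0,-0.7],"turn":[0,0,0]},
  {"offset":[0,0,-1.5],"turn":[0,0,0]},
  {"offset":[0,0,-2.4],"turn":[0,0,0]},
  {"offset":[0,0,-3.0],"turn":[0,0,0]},
])

```text
time: 21.45
ee_pos: [0.5596, -0.0096, 0.1982]
tcp_rot: [0.001, 0.588, 0.809, 0.001]
ft_force: [0.9, -0.1, -2.0]
opening: 0.0137
grip_force: 58.6
```

```bash
python3 -c "
from h import *
to(.52,.264,.2,0)
to(.48,.15,.2,50)"
```

```text
offset [4.54, 0.78, -0.03] turn [0.02, -0.01, 17.99] mm 276.6
offset [2.94, -0.44, -0.03] turn [0.02, -0.0, 9.66] mm 178.20000000000002
```

Call:
jog_arm([
  {"offset":[0.3,0,-0.1],"turn":[0,0,1.6]},
  {"offset":[1,-0.1,-0.2],"turn":[0,0,3.3]},
  {"offset":[1.7,-0.2,-0.3],"turn":[0,0,5]},
  {"offset":[2.4,-0.3,-0.4],"turn":[0,0,6.7]},
  {"offset":[2.94,-0.44,-0.5],"turn":[0,0,8.4]},
])

```text
time: 22.08
ee_pos: [0.4786, 0.1517, 0.2258]
tcp_rot: [0.0, 0.878, 0.479, 0.0]
ft_force: [0.1, -0.5, -2.2]
opening: 0.0136
grip_force: 58.6
```

```bash
python3 -c "
from h import *
to(.48,.264,.23,0)"
```

```text
offset [1.59, -0.99, -0.07] turn [0.0, -0.0, 9.55] mm 112.2
```

Call:
jog_arm([
  {"offset":[0.3,-0.2,-0.07],"turn":[0,0,1.7]},
  {"offset":[0.6,-0.4,-0.07],"turn":[0,0,3.4]},
  {"offset":[1,-0.6,-0.07],"turn":[0,0,5.1]},
  {"offset":[1.3,-0.8,-0.07],"turn":[0,0,6.8]},
  {"offset":[1.6,-1,-0.07],"turn":[0,0,8.4]},
])

```text
time: 22.7
ee_pos: [0.4803, 0.2638, 0.2296]
tcp_rot: [0.0, 0.998, 0.06, -0.0]
ft_force: [1.1, -0.3, -1.3]
opening: 0.0137
grip_force: 58.6
```

Call:
jog_arm([
  {"offset":[0,0,0],"turn":[0,0,1.15]},
  {"offset":[0,0,0],"turn":[0,0,1.15]},
  {"offset":[0,0,0],"turn":[0,0,1.15]},
  {"offset":[0,0,0],"turn":[0,0,1.15]},
])

```text
time: 23.2
ee_pos: [0.4809, 0.2626, 0.2294]
tcp_rot: [0.0, 1.0, 0.003, 0.0]
ft_force: [1.0, 0.7, -0.7]
opening: 0.0137
grip_force: 58.7
```

Run:
```python
from h import *
s=r.sense();print(s['time'],s['ee_pos'],s['opening'],s['joints'].round(2))
im=cams.grab_frame('wrist');cv2.imwrite('pics/w4.png',im);k=cams.get_calibration('wrist')
for l in ('top_bin','middle_bin'):
  for s,m in masks('wrist',l)[:3]: print(l,round(s,2),im[m>0].mean(0).round(),rect('wrist',m,.082,k))
to(.5205,.268,.15,0);to(.5205,.268,.065,0)
```

```text
23.2 [0.48087805 0.26260945 0.22936188] 0.013745627985932677 [ 0.08  0.25 -0.77  1.65  0.18  1.31 -2.28]
top_bin 0.91 [54. 54. 57.] [ 0.4763 -0.157   0.1518  0.0692 22.4623]
middle_bin 0.94 [135. 141. 151.] [5.198000e-01 2.679000e-01 1.499000e-01 6.470000e-02 1.796037e+02]
middle_bin 0.93 [ 77. 150.  65.] [ 0.6084  0.4022  0.1401  0.0643 30.6358]
offset [0.66, -0.08, 1.32] turn [0.0, -0.0, 0.04] mm 88.8
offset [0.66, -0.08, 2.74] turn [0.0, -0.0, 0.04] mm 169.2
```

View pics/w4.png

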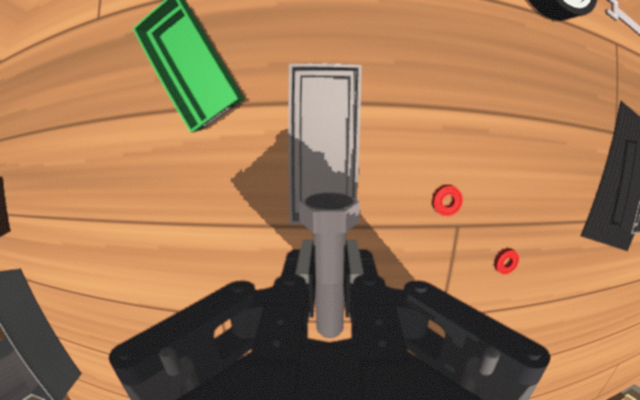

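Call:
jog_arm([
  {"offset":[0.74,-0.09,0.3],"turn":[0,0,0.04]},
  {"offset":[0.74,-0.09,0.9],"turn":[0,0,0.04]},
  {"offset":[0.74,-0.09,1.5],"turn":[0,0,0.04]},
  {"offset":[0.74,-0.09,2.0],"turn":[0,0,0.04]},
  {"offset":[0.74,-0.09,2.3],"turn":[0,0,0.04]},
])

```text
time: 23.98
ee_pos: [0.5248, 0.2681, 0.0897]
tcp_rot: [0.0, 1.0, 0.0, -0.001]
ft_force: [0.1, -0.4, -2.7]
opening: 0.0137
grip_force: 58.9
```

Call:
jog_arm([
  {"offset":[0,0,0.2],"turn":[0,0,0]},
  {"offset":[0,0,0.4],"turn":[0,0,0]},
  {"offset":[0,0,0.42],"turn":[0,0,0]},
  {"offset":[0,0,0.42],"turn":[0,0,0]},
])

```text
time: 24.48
ee_pos: [0.5255, 0.2688, 0.0666]
tcp_rot: [-0.0, 1.0, 0.0, 0.0]
ft_force: [0.6, 0.8, -1.6]
opening: 0.0135
grip_force: 58.9
```

Call:
jog_arm([
  {"offset":[0,0,0],"turn":[0,0,0]},
  {"offset":[0,0,0],"turn":[0,0,0]},
  {"offset":[0,0,0],"turn":[0,0,0]},
  {"offset":[0,0,0],"turn":[0,0,0]},
], fingers=0.45)

```text
time: 24.98
ee_pos: [0.5253, 0.2686, 0.0661]
tcp_rot: [0.0, 1.0, -0.0, 0.0]
ft_force: [-0.1, -0.2, -0.1]
opening: 0.0239
grip_force: 0.0
```

Call:
jog_arm([
  {"offset":[0,0,-0.2],"turn":[0,0,0]},
  {"offset":[0,0,-0.6],"turn":[0,0,0]},
  {"offset":[0,0,-1.2],"turn":[0,0,0]},
  {"offset":[0,0,-2],"turn":[0,0,0]},
  {"offset":[-0.5,0,-2.7],"turn":[0,0,0]},
])

```text
time: 25.6
ee_pos: [0.4961, 0.2683, 0.2304]
tcp_rot: [-0.001, 1.0, -0.001, 0.001]
ft_force: [0.7, -1.3, 1.1]
opening: 0.0234
grip_force: 0.0
```

Call:
jog_arm([
  {"offset":[0,0,0],"turn":[0,0,0]},
  {"offset":[0,0,0],"turn":[0,0,0]},
  {"offset":[0,0,0],"turn":[0,0,0]},
])

```text
time: 25.98
ee_pos: [0.4952, 0.268, 0.2271]
tcp_rot: [0.0, 1.0, -0.0, -0.001]
ft_force: [-0.6, -0.1, 1.0]
opening: 0.0237
grip_force: 0.0
```

Run:
```python
from h import *
im=cams.grab_frame('wrist');cv2.imwrite('pics/w5.png',im);k=cams.get_calibration('wrist')
for l,z in (('middle_bin',.082),('bolt',.045)):
  for s,m in masks('wrist',l)[:3]: print(l,round(s,2),im[m>0].mean(0).round(),rect('wrist',m,z,k))
a=cams.grab_frame('side')[100:400,200:520];a=cv2.resize(a,(426,400));
cv2.imwrite('pics/fin.png',cv2.resize(np.hstack([im[:,120:560],a]),(800,369)))
print(r.sense()['time'],r.sense()['ft_force'])
```

```text
middle_bin 0.82 [119. 124. 133.] [5.205000e-01 2.685000e-01 1.518000e-01 6.600000e-02 1.786832e+02]
middle_bin 0.57 [ 78. 151.  67.] [ 0.6098  0.4031  0.1404  0.0657 30.9996]
bolt 0.87 [161. 164. 175.] [5.174000e-01 2.695000e-01 8.240000e-02 2.810000e-02 1.796048e+02]
26.175 [0.24435042 0.14009876 1.00450352]
```

View pics/fin.png

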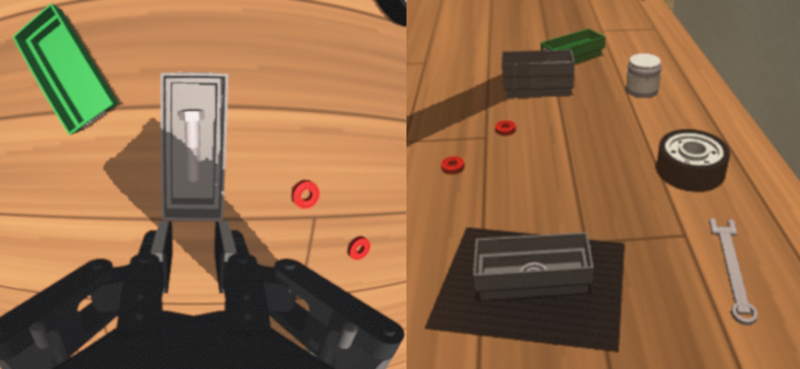

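The bolt lies in the middle bin (left panel, ~195,145). The bearing is in the top bin on the mat (right panel, ~535,268), the two-bin stack is intact, and the wheel, spanner and tin have not moved. I'm handing in.

```bash
python3 -c "
from workcell import r
print(r.job_done())"
```

```text
the job is handed in; nothing more can be done
None
```

I handed the job in at about 26 s: the top bin is on the mat with the bearing in it, the bolt is in the middle bin on the intact stack, and the wheel, spanner and tin look undisturbed in the final pictures (the hand-in call returned no verdict).

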